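# Snap the filter retainer into the vacuum filter head

### The job

Take the larger of the two white filter retainers and set it, hub up, on the mouth of the round recess in the filter head; then take the pusher by its handle and with it press the retainer straight down until it is fully home and all four spring clips have snapped back over its rim. Stand the pusher upright in its own tray again, let go, and leave the smaller retainer and the glassware, bottle and carton where they are.

Things in the scene. Friction and masses are not known exactly. Their poses are not given: they have to be found in the camera images.
- head: Filter head, fixed: grey plastic block 96 x 96 mm on a round metal foot, its top face 55 mm above the bench, with a round flat-floored recess in the middle of the top (53 mm across, 9 mm deep) and four steel spring clips around it on top. Origin: centre of the underside, on the recess axis; z up.
- mouth (a point): Centre of the recess mouth, level with the block's top. A retainer set here is centred by the clips' sloping noses and rests on them, its underside about 2 mm above this point. Pressing it down by 11 mm with about 10 to 20 N spreads the clips, drops it into the recess, and the clips spring back over its rim; home, its underside is 9 mm below this point.
- retainer: The larger retainer, the one that fits: white plastic, loose, 30 g. Round flange 51 mm across, 8 mm thick (lower edge chamfered 3 mm), ring of small dark dots, and a round hub 16 mm across rising 24 mm above the flange (32 mm overall). Lies hub up in the parts tray. Origin: centre of the underside; z along the hub, up.
- spare: The smaller retainer, not to be used: same shape and material, flange 35 mm in diameter, same hub. Lies hub up in the parts tray. Origin: centre of the underside.
- pusher: Pusher, 98 mm tall, 160 g, upright in the tool tray. Lower 38 mm: steel tube, 38 mm outside, 26 mm bore 32 mm deep, open below, goes over the retainer's hub and presses on its flange. Above: black round handle 22 mm across, 60 mm long; the flat shoulder around it (38 mm above the foot) can take the fingertips' push. Origin: centre of the foot; z up the handle.
- tool_tray: Tool tray, fixed: shallow square-cornered dark grey tray 110 x 130 mm (x, y), walls 12 mm high and 3 mm thick, floor 3 mm thick, which holds the pusher only. It may be on the left or the right of the head. Origin: centre of its underside; z up.
- parts_tray: Parts tray, fixed: the same kind of dark grey tray but longer, 110 x 190 mm (x, y), floor 3 mm thick, holding the two retainers, about 96 mm apart. On the other side of the head. Origin: centre of its underside.
- bottle: Bystander: amber glass jar with a black cap, 64 mm across, 95 mm tall, loose. Origin: centre of its underside.
- beaker: Bystander: open glass beaker, 70 mm across, 85 mm tall, loose. Origin: centre of its underside.
- carton: Bystander: white carton 60 x 90 x 32 mm, loose, beyond the head. Origin: centre of its underside.
- clip0 (a joint): Spring clip on the head's +x side, 14 mm wide, 9 mm high above the block; its sloping nose comes to 23 mm from the recess axis at the bottom, 28 mm at the top. Reads 0 when closed, grows to 0.005 (m) as it is pushed outward.
- clip1 (a joint): Spring clip on the head's +y side, 14 mm wide, 9 mm high above the block; its sloping nose comes to 23 mm from the recess axis at the bottom, 28 mm at the top. Reads 0 when closed, grows to 0.005 (m) as it is pushed outward.
- clip2 (a joint): Spring clip on the head's -x side, 14 mm wide, 9 mm high above the block; its sloping nose comes to 23 mm from the recess axis at the bottom, 28 mm at the top. Reads 0 when closed, grows to 0.005 (m) as it is pushed outward.
- clip3 (a joint): Spring clip on the head's -y side, 14 mm wide, 9 mm high above the block; its sloping nose comes to 23 mm from the recess axis at the bottom, 28 mm at the top. Reads 0 when closed, grows to 0.005 (m) as it is pushed outward.

How it is judged:
By the outcome, as a careful person would: the job done as asked, in the order asked, and still so for the second after the job is handed in, with the robot touching nothing.
It also fails if it takes over 64 s, if anything falls off the work surface, if the arm or the gripper's body presses on something with over 40 N, if the wrist force passes 120 N, or if a joint passes its speed limit or range.

### The arm

A 6-joint arm with a two-finger parallel gripper is mounted at the origin on the work surface. World frame = base frame: x ahead of the robot, y to its left, z up, the work surface at z = 0. Lengths are in m, angles in degrees, forces in N, time in s.
With the tool pointing down it reaches from about 0.4 to 0.825 m from the base axis. Payload 7 kg.
Tool frame: the origin (TCP) lies at the very end of the fingers, on their centre line; the grasp point (between the pads) lies 19 mm behind it; z points along the fingers, y is the line along which they close (so a half turn about z gives the same grasp; the last joint's range is limited). The gripper opens to 88 mm and grips with 3 to 60 N. Pads are 19 mm wide; open, the fingers measure 130 mm over their backs; the gripper's body (78 mm by 193 mm) begins 47 mm behind the grasp point.
Start: joints at [86.694, 20.546, 0.682, 0, -70.136, -16.507], TCP at [0.229, 0.635, 0.227] pointing down, gripper open.
Joint ranges: [-176.03, 176.03], [-82.01, 121.73], [-58.28, 71.71], [-173.87, 95.51], [-174.79, -0.11], [-173.66, 173.66]. Speed limits (degrees/s): [136.94, 136.94, 172.46, 180, 180, 180].

### API

Orientations are given as [roll, pitch, yaw] about the fixed x, y, z axes, in that order (R = Rz(yaw) Ry(pitch) Rx(roll)).
In Python, from plant import ctrl, cams, workorder gives the robot as it stands.
- The arm moves only by the tool play_rows, never from a script. Its argument "motion" is a list of rows, each an object of numbers: "x", "y", "z": the shift along the tool's x, y, z normalised to -1 to 1, where 1 is 0.025 m; "rx", "ry", "rz": the turn, a rotation vector about the tool's x, y, z normalised to -1 to 1, where 1 is 4 degrees. A call has 1 to 20 rows; each row shifts and turns the commanded pose from where the row before left it, along the tool's axes as they then stand; what a row does not reach is not made up. A row lasts 1/8 s, in which the tool goes at most 62.5 mm and 10.7 degrees, less where a joint would pass 70% of its speed; a pose out of reach is approached as far as the arm can. A call with a number of a shift or a turn outside -1 to 1 is refused whole. A call with a gripper value outside its range is refused whole. "fingers" is the opening, from -1 (shut) to 1 (fully open), set as the call begins (left out, the last holds). The fingers move at their own pace and stop on an object; the grip force is fixed at half the most. Time passes only in rows, so rows that do not move let the fingers close. It gives the time, the measured TCP pose, the force, the opening and the grip force at its end, in the units of the state.
- ctrl.get_obs(): the state, without advancing time (a new reading comes with each control period).
- cams.snapshot(name): name is "scene" or "top"; returns the picture (400x640x3 uint8, blue, green, red); there is no depth.
- cams.get_calibration(name): a dict with "vertical_fov" (degrees; the focal length in pixels is half the picture's height over the tangent of half this angle, whatever the lens; pixels are square), "cx", "cy" (the principal point, pixels), "k1" (the pictures are not rectified: a ray, as slopes to the right and down, at radius r is drawn at 1 + k1 r^2 times it, then the intrinsics apply), "position" and "rotation" of the camera in the world. Camera axes: x right, y up, looking along -z (the intrinsics and any distortion apply to the point x, -y, -z); pixel columns grow to the right and rows downward; lengths in m; the calibration is good to about 2 mm. A picture is of the moment at which its call begins. get_calibration takes no time and is no camera call.
- workorder.close_job(): hands the job in; it is judged then, once.
The state is a dict: "clock": time; "joint_pos": joint angles; "qvel": joint speeds; "tau": joint torques, N m; "tool_pos": TCP position; "orientation": TCP orientation; "force": force on the tool from outside, world axes, zero at the start; "moment": the same for the moment, N m; "opening": finger opening in m; "gripper_force": force on a finger pad.
Only numpy, scipy, OpenCV 4.12 (cv2) and the standard library are available. Lean on these libraries where they do the work, as an engineer would, in place of code of your own. Each camera call takes 0.05 s, during which the arm holds its last target. There are 200 camera calls.

## Working session

There is one attempt and no reset: what is moved stays moved. The work goes in short steps, Python scripts to look and compute and a tool call to move; the robot and the scene stay as the last step left them, time stands still between calls to the robot, and variables do not carry over. Pictures are saved under pics/ and viewed, at most 10 in all, crops included, and the job is handed in when it is done.

Besides the shell and the picture viewer there is one more tool, called after "Request:" as name(argument=value, ...) on one line, values as JSON. play_rows: Moves the arm, as the interface text tells. Its arguments: {"type":"object","properties":{"motion":{"type":"array"},"fingers":{"type":"number"}},"required":["motion"]}

```bash
ls; mkdir -p pics; cat > h.py <<'E'
import numpy as np,cv2
from plant import ctrl,cams,workorder
def K(c):
    f=200/np.tan(np.radians(c["vertical_fov"]/2));return f,c["cx"],c["cy"],c["k1"]
def ray(name,u,v):
    c=cams.get_calibration(name);f,cx,cy,k=K(c)
    d=np.array([(u-cx)/f,(v-cy)/f]);s=d.copy()
    for _ in range(30): s=d/(1+k*(s@s))
    R=np.array(c["rotation"]);return np.array(c["position"]),R@np.array([s[0],-s[1],-1.])
def at(name,u,v,z):
    p,d=ray(name,u,v);return p+d*(z-p[2])/d[2]
def proj(name,P):
    c=cams.get_calibration(name);f,cx,cy,k=K(c)
    q=np.array(c["rotation"]).T@(np.array(P)-np.array(c["position"]))
    s=np.array([q[0],-q[1]])/-q[2];s=s*(1+k*(s@s));return s*f+[cx,cy]
E
python3 - <<'E'
from h import *
for n in("scene","top"):
    print(n,cams.get_calibration(n));cv2.imwrite(f"pics/{n}0.png",cams.snapshot(n))
print(ctrl.get_obs())
E
```

```text
pics
scene {'vertical_fov': 43.22141484178747, 'cx': 322.71643153221606, 'cy': 200.68644177838047, 'k1': -0.00421703210603147, 'position': array([1.13767651, 0.42104486, 0.97745691]), 'rotation': array([ 35.97081654,   0.866174  , 126.55632444])}
top {'vertical_fov': 50.0311086767864, 'cx': 329.78388867442413, 'cy': 198.55911445087364, 'k1': -0.1087989112468911, 'position': array([0.44245637, 0.01186338, 1.24311824]), 'rotation': array([  7.302482  ,  -1.07156395, -89.76226152])}
{'clock': 0.1, 'joint_pos': array([ 8.66938061e+01,  2.05862858e+01,  6.37973033e-01, -1.60973056e-02,
       -7.01352905e+01, -1.65073663e+01]), 'qvel': array([ 0.04334045, -0.11964376,  0.1101653 ,  0.0556086 , -0.05871885,
        0.04168476]), 'tau': array([-2.34316649e-03, -5.84161341e+01,  2.93753046e+01,  7.01562747e+00,
        1.01677689e-02, -5.25513099e-05]), 'tool_pos': array([0.22868022, 0.63461533, 0.22572535]), 'orientation': array([ 1.79915542e+02, -9.24730693e-03, -1.98190343e+01]), 'force': array([0.11860882, 0.17799876, 0.21881725]), 'moment': array([0.03349059, 0.01792515, 0.00015968]), 'gripper_force': 0.0, 'opening': 0.08761575792362203}
```

View pics/top0.png

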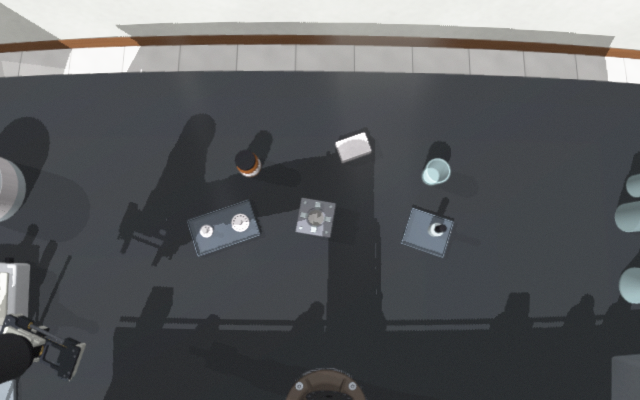

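View pics/scene0.png

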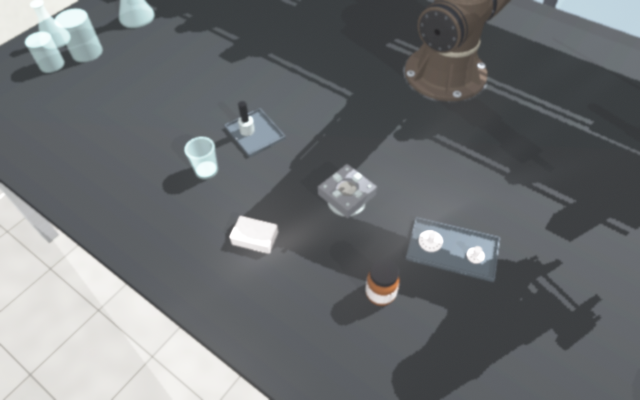

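The top view shows the large retainer at about (240,223), the small one at (206,231), the head at (316,217) and the pusher at (438,229). In the scene view they are at about (431,240), (476,255), (347,190) and (245,120). Calibration rotation is RPY in degrees. I'll enlarge the crops next.

```bash
sed -i 's/np.array(c\["rotation"\])/Rot(c)/g; 1a from scipy.spatial.transform import Rotation\ndef Rot(c): return Rotation.from_euler("xyz",c["rotation"],degrees=True).as_matrix()' h.py
python3 - <<'E'
from h import *
for n,u,v,z in[("top",240,223,.011),("scene",431,240,.011),("top",206,231,.011),("scene",476,255,.011),("top",316,217,.055),("scene",347,190,.055),("top",440,229,.101),("scene",243,104,.101)]: print(n,u,v,at(n,u,v,z).round(3))
t=cv2.imread("pics/top0.png");s=cv2.imread("pics/scene0.png")
def crop(im,u,v,w=50,h=37,k=8):
    return cv2.resize(im[v-h:v+h,u-w:u+w],None,fx=4,fy=4,interpolation=cv2.INTER_CUBIC)
# each crop 400x296 ; top-left pixel = (u-50,v-37), scale 4
cv2.imwrite("pics/c1.png",np.vstack([np.hstack([crop(t,235,225),crop(t,316,217)]),np.hstack([crop(s,440,245),crop(s,347,190)])]))
cv2.imwrite("pics/c2.png",np.hstack([crop(t,436,228),crop(s,245,125)]))
E
```

```text
top 240 223 [0.528 0.248 0.011]
scene 431 240 [0.528 0.252 0.011]
top 206 231 [0.504 0.346 0.011]
scene 476 255 [0.504 0.35  0.011]
top 316 217 [0.543 0.028 0.055]
scene 347 190 [0.551 0.038 0.055]
top 440 229 [ 0.508 -0.307  0.101]
scene 243 104 [ 0.512 -0.308  0.101]
```

View pics/c1.png

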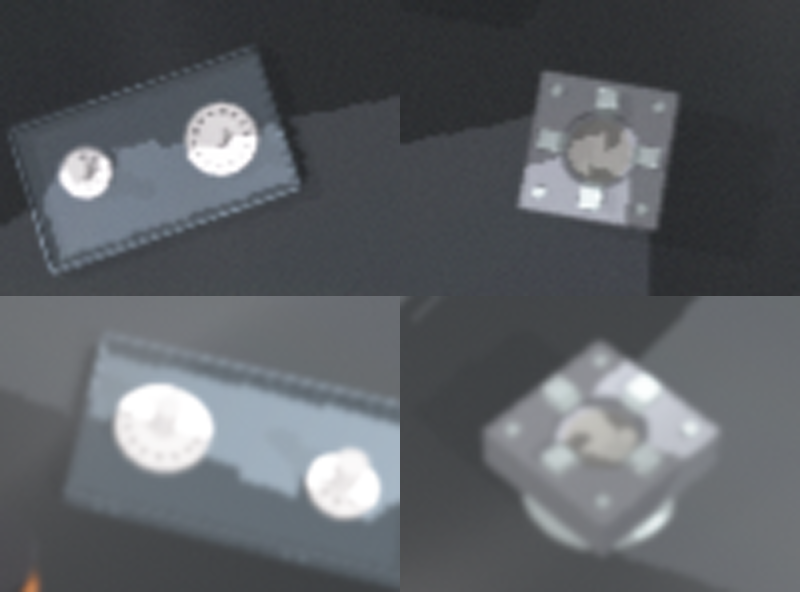

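View pics/c2.png

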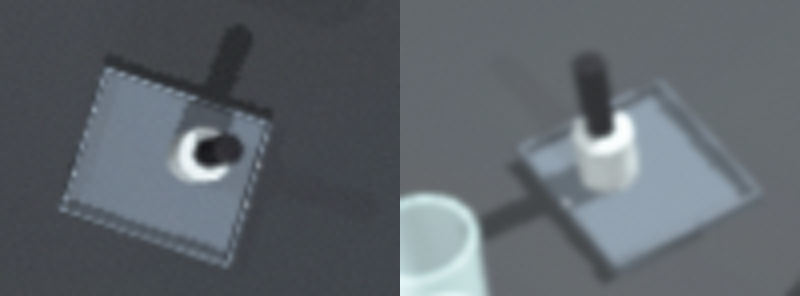

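The crops show the retainer in clear view, the head's four corners and clips, and the pusher standing near the tray's -y side. Next I'll take sub-pixel measurements.

```bash
python3 - <<'E'
from h import *
def blobs(n,lo,roi):
    im=cv2.imread(f"pics/{n}0.png").min(2);x0,y0,x1,y1=roi
    m=(im[y0:y1,x0:x1]>lo).astype(np.uint8)
    cs,_=cv2.findContours(m,0,1)
    for c in sorted(cs,key=cv2.contourArea)[-2:]:
        c=cv2.convexHull(c)
        (u,v),wh,a=cv2.fitEllipse(c);u+=x0;v+=y0;print(n,lo,round(u,1),round(v,1),np.round(wh,1),at(n,u,v,.010).round(4))
for lo in(140,165):
    blobs("top",lo,(190,200,260,255));blobs("scene",lo,(410,220,490,270))
P=lambda x,y,u0,v0:(u0+(x+.5)/4-.5,v0+(y+.5)/4-.5)
def quad(n,pts,u0,v0,z):
    q=np.array([at(n,*P(x,y,u0,v0),z)[:2] for x,y in pts]);e=np.roll(q,-1,0)-q
    print(n,"centre",q.mean(0).round(4),"sides",np.linalg.norm(e,axis=1).round(3),"ang",(np.degrees(np.arctan2(e[:,1],e[:,0]))%90).round(1))
    return q
quad("top",[(143,70),(280,94),(257,230),(117,207)],266,180,.055)
quad("scene",[(200,44),(320,134),(205,226),(83,137)],297,153,.055)
for z,n,u0,v0,pts in[(.055,"top",266,180,[(206,98),(249,156),(190,198),(148,140)]),(.062,"scene",297,153,[(240,90),(249,162),(160,162),(161,96)])]: quad(n,pts,u0,v0,z)
quad("top",[(10,130),(255,47),(300,187),(53,272)],185,188,.012)
quad("top",[(107,66),(272,122),(230,267),(60,208)],386,191,.012)
quad("scene",[(119,150),(258,82),(361,192),(213,280)],195,88,.012)
print("handle",at("top",*P(226,151,386,191),.101),at("scene",*P(190,62,195,88),.101))
print("tube",at("top",*P(206,152,386,191),.041),at("scene",*P(209,176,195,88),.003))
E
```

```text
top 140 205.9 231.1 [12.6 13.4] [0.5036 0.3467 0.01  ]
top 140 239.8 222.7 [18.1 18.5] [0.5287 0.2487 0.01  ]
scene 140 450.7 242.2 [36.1 85.3] [0.5068 0.2898 0.01  ]
top 165 206.0 231.0 [11.6 12.8] [0.5038 0.3464 0.01  ]
top 165 239.7 222.5 [17.3 17.8] [0.5292 0.2489 0.01  ]
scene 165 479.4 252.2 [19.7 28.6] [0.4929 0.3526 0.01  ]
scene 165 430.5 240.0 [22.2 26.2] [0.5283 0.2507 0.01  ]
top centre [0.5426 0.0299] sides [0.097 0.096 0.098 0.097] ang [80.4 80.6 81.  80. ]
scene centre [0.5417 0.0318] sides [0.096 0.093 0.093 0.098] ang [81.  79.8 83.8 81.5]
top centre [0.544  0.0306] sides [0.05 0.05 0.05 0.05] ang [36.8 35.8 36.4 36.5]
scene centre [0.5421 0.0322] sides [0.052 0.05  0.048 0.046] ang [39.9 35.9 34.9 41.4]
top centre [0.5149 0.2963] sides [0.188 0.107 0.187 0.108] ang [19.2 19.2 19.5 19.2]
top centre [ 0.5045 -0.2943] sides [0.128 0.11  0.131 0.109] ang [71.5 72.1 71.  70.7]
scene centre [ 0.5078 -0.2894] sides [0.108 0.128 0.117 0.136] ang [72.2 72.5 76.1 68.9]
handle [ 0.50980445 -0.31240227  0.101     ] [ 0.51047463 -0.31183373  0.101     ]
tube [ 0.51261447 -0.31494482  0.041     ] [ 0.51442946 -0.31029963  0.003     ]
```

Both views agree within 2 mm: retainer (0.529, 0.249), head axis (0.5425, 0.031), pusher (0.511, -0.312). The sizes fit too. I'm moving above the retainer now.

Request:
play_rows(motion=[{"x": 0.826,"y": 0.521,"z": 0.25},{"x": 0.826,"y": 0.521,"z": 0.25},{"x": 0.826,"y": 0.521,"z": 0.25},{"x": 0.826,"y": 0.521,"z": 0.25},{"x": 0.826,"y": 0.521,"z": 0.25},{"x": 0.826,"y": 0.521,"z": 0.25},{"x": 0.826,"y": 0.521,"z": 0.25},{"x": 0.826,"y": 0.521,"z": 0.25},{"x": 0.826,"y": 0.521,"z": 0.25},{"x": 0.826,"y": 0.521,"z": 0.25},{"x": 0.826,"y": 0.521,"z": 0.25},{"x": 0.826,"y": 0.521,"z": 0.25},{"x": 0.826,"y": 0.521,"z": 0.25},{"x": 0.826,"y": 0.521,"z": 0.25},{"x": 0.826,"y": 0.521,"z": 0.25},{"x": 0.826,"y": 0.521,"z": 0.25},{"x": 0.826,"y": 0.521,"z": 0.25},{"x": 0.826,"y": 0.521,"z": 0.25},{"x": 0.826,"y": 0.521,"z": 0.25},{"x": 0.826,"y": 0.521,"z": 0.25}], fingers=0)

```text
$.motion[0]: bad value
```

Request:
play_rows(motion=[{},{},{}])

```text
$.motion[0]: bad value
```

```bash
python3 - <<'E'
from h import *
s=cams.snapshot("scene");u,v=[int(k) for k in proj("scene",[.529,.25,.04])]
t=cams.snapshot("top")
c=lambda im,u,v:cv2.resize(im[v-50:v+50,u-50:u+50],None,fx=4,fy=4,interpolation=cv2.INTER_CUBIC)
cv2.imwrite("pics/a1.png",np.hstack([c(s,u,v),c(t,240,223)]));print(u,v,proj("scene",[.529,.25,.1]),ctrl.get_obs())
E
```

```text
432 232 [436.8391385  217.53116885] {'clock': 0.2, 'joint_pos': array([ 8.66934800e+01,  2.05751135e+01,  6.52998814e-01, -8.04849681e-03,
       -7.01345870e+01, -1.65054954e+01]), 'qvel': array([ 0.08638478, -0.07910932,  0.04018554,  0.04490854,  0.01326249,
       -0.06895501]), 'tau': array([-5.12386232e-04, -5.82556558e+01,  2.92983770e+01,  6.99278578e+00,
        8.16024462e-03, -1.35709874e-04]), 'tool_pos': array([0.22874231, 0.63476005, 0.22599096]), 'orientation': array([ 1.79943485e+02, -8.85438540e-03, -1.98147498e+01]), 'force': array([-0.18193077,  0.19116701, -1.0991547 ]), 'moment': array([-0.02449113, -0.05368148,  0.0110762 ]), 'gripper_force': 0.0, 'opening': 0.08752549967602857}
```

View pics/a1.png

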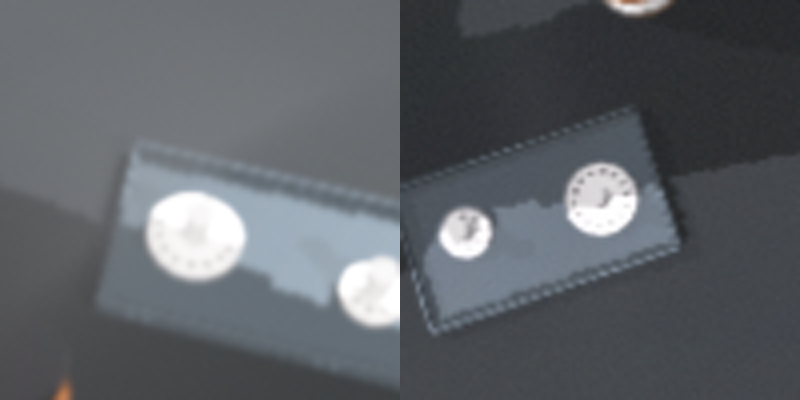

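The move was refused, so the picture shows the untouched tray. Rows probably need all six numbers.

Request:
play_rows(motion=[{"x": 0.826,"y": 0.521,"z": 0.25,"rx": 0,"ry": 0,"rz": 0},{"x": 0.826,"y": 0.521,"z": 0.25,"rx": 0,"ry": 0,"rz": 0},{"x": 0.826,"y": 0.521,"z": 0.25,"rx": 0,"ry": 0,"rz": 0},{"x": 0.826,"y": 0.521,"z": 0.25,"rx": 0,"ry": 0,"rz": 0},{"x": 0.826,"y": 0.521,"z": 0.25,"rx": 0,"ry": 0,"rz": 0},{"x": 0.826,"y": 0.521,"z": 0.25,"rx": 0,"ry": 0,"rz": 0},{"x": 0.826,"y": 0.521,"z": 0.25,"rx": 0,"ry": 0,"rz": 0},{"x": 0.826,"y": 0.521,"z": 0.25,"rx": 0,"ry": 0,"rz": 0},{"x": 0.826,"y": 0.521,"z": 0.25,"rx": 0,"ry": 0,"rz": 0},{"x": 0.826,"y": 0.521,"z": 0.25,"rx": 0,"ry": 0,"rz": 0},{"x": 0.826,"y": 0.521,"z": 0.25,"rx": 0,"ry": 0,"rz": 0},{"x": 0.826,"y": 0.521,"z": 0.25,"rx": 0,"ry": 0,"rz": 0},{"x": 0.826,"y": 0.521,"z": 0.25,"rx": 0,"ry": 0,"rz": 0},{"x": 0.826,"y": 0.521,"z": 0.25,"rx": 0,"ry": 0,"rz": 0},{"x": 0.826,"y": 0.521,"z": 0.25,"rx": 0,"ry": 0,"rz": 0},{"x": 0.826,"y": 0.521,"z": 0.25,"rx": 0,"ry": 0,"rz": 0},{"x": 0.826,"y": 0.521,"z": 0.25,"rx": 0,"ry": 0,"rz": 0},{"x": 0.826,"y": 0.521,"z": 0.25,"rx": 0,"ry": 0,"rz": 0},{"x": 0.826,"y": 0.521,"z": 0.25,"rx": 0,"ry": 0,"rz": 0},{"x": 0.826,"y": 0.521,"z": 0.25,"rx": 0,"ry": 0,"rz": 0}], fingers=0)

```text
clock: 2.7
tool_pos: [0.5298, 0.2485, 0.1012]
orientation: [-180.0, -0.0, -19.8]
force: [0.4, -0.7, -0.2]
opening: 0.0438
gripper_force: 0.0
```

Request:
play_rows(motion=[{"x": 0,"y": 0,"z": 0,"rx": 0,"ry": 0,"rz": 0},{"x": 0,"y": 0,"z": 0,"rx": 0,"ry": 0,"rz": 0},{"x": 0,"y": 0,"z": 0,"rx": 0,"ry": 0,"rz": 0}])

```text
clock: 3.08
tool_pos: [0.5289, 0.2503, 0.1018]
orientation: [-180.0, -0.0, -19.8]
force: [-0.3, -1.0, 0.5]
opening: 0.0441
gripper_force: 0.0
```

```bash
python3 - <<'E'
from h import *
s=cams.snapshot("scene");t=cams.snapshot("top")
u,v=[int(k) for k in proj("scene",[.529,.25,.06])];u2,v2=[int(k) for k in proj("top",[.529,.25,.06])]
c=lambda im,u,v:cv2.resize(im[v-50:v+50,u-50:u+50],None,fx=4,fy=4,interpolation=cv2.INTER_CUBIC)
cv2.imwrite("pics/a2.png",np.hstack([c(s,u,v),c(t,u2,v2)]))
o=ctrl.get_obs();print(u,v,u2,v2,o);p=o["tool_pos"];print(proj("scene",p),proj("top",p))
E
```

```text
433 227 235 221 {'clock': 3.175, 'joint_pos': array([ 4.44773643e+01,  1.84728843e+01, -2.01778523e+01, -7.66432332e-04,
       -5.13192233e+01,  2.57608489e+01]), 'qvel': array([ 0.13290924,  0.02315069, -0.03241469,  0.03826895, -0.00314247,
        0.04925084]), 'tau': array([-1.62480511e-01, -5.04335868e+01,  2.43853426e+01,  5.78883603e+00,
        6.76391227e-02, -8.87890583e-04]), 'tool_pos': array([0.52886805, 0.25050675, 0.10180753]), 'orientation': array([-1.79972685e+02, -1.25168652e-02, -1.97622686e+01]), 'force': array([-0.6127239 ,  0.81755976,  0.57306643]), 'moment': array([-0.00671182,  0.02489031, -0.00799203]), 'gripper_force': 0.0, 'opening': 0.04389380230007769}
[437.23039832 217.12142467] [232.64490218 220.18285549]
```

View pics/a2.png

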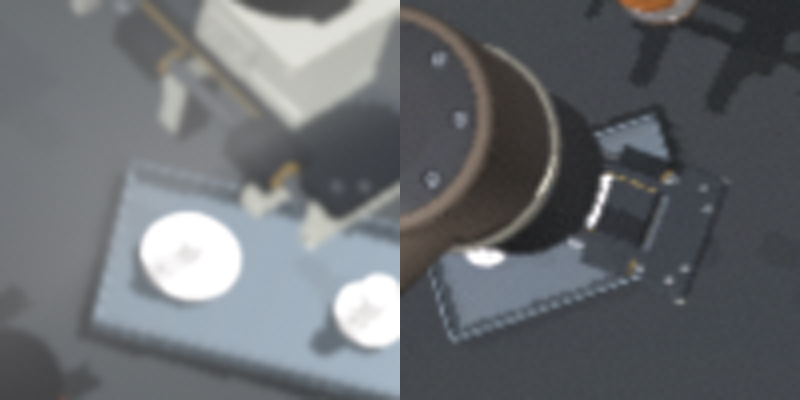

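The scene crop shows the fingertips either side of (220,168), which matches the predicted TCP (217,160). The retainer and spare are undisturbed. I'll descend and grip the hub.

Request:
play_rows(motion=[{"x": 0,"y": 0.03,"z": 0.7,"rx": 0,"ry": 0,"rz": 0},{"x": 0,"y": 0,"z": 0.7,"rx": 0,"ry": 0,"rz": 0},{"x": 0,"y": 0,"z": 0.7,"rx": 0,"ry": 0,"rz": 0},{"x": 0,"y": 0,"z": 0.7,"rx": 0,"ry": 0,"rz": 0},{"x": 0,"y": 0,"z": 0.4,"rx": 0,"ry": 0,"rz": 0},{"x": 0,"y": 0,"z": 0.24,"rx": 0,"ry": 0,"rz": 0},{"x": 0,"y": 0,"z": 0,"rx": 0,"ry": 0,"rz": 0},{"x": 0,"y": 0,"z": 0,"rx": 0,"ry": 0,"rz": 0}])

```text
clock: 4.18
tool_pos: [0.5291, 0.2495, 0.0161]
orientation: [-180.0, -0.0, -19.8]
force: [-1.1, 0.7, -0.6]
opening: 0.0438
gripper_force: 0.0
```

Request:
play_rows(motion=[{"x": 0,"y": 0,"z": 0,"rx": 0,"ry": 0,"rz": 0},{"x": 0,"y": 0,"z": 0,"rx": 0,"ry": 0,"rz": 0},{"x": 0,"y": 0,"z": 0,"rx": 0,"ry": 0,"rz": 0},{"x": 0,"y": 0,"z": 0,"rx": 0,"ry": 0,"rz": 0},{"x": 0,"y": 0,"z": 0,"rx": 0,"ry": 0,"rz": 0}], fingers=-1)

```text
clock: 4.8
tool_pos: [0.5289, 0.2493, 0.0157]
orientation: [-180.0, -0.0, -19.8]
force: [0.2, 0.8, 1.7]
opening: 0.015
gripper_force: 30.0
```

Request:
play_rows(motion=[{"x": 0,"y": 0,"z": -0.6,"rx": 0,"ry": 0,"rz": 0},{"x": 0,"y": 0,"z": -1,"rx": 0,"ry": 0,"rz": 0},{"x": 0,"y": 0,"z": -1,"rx": 0,"ry": 0,"rz": 0},{"x": 0,"y": 0,"z": -1,"rx": 0,"ry": 0,"rz": 0},{"x": 0.347,"y": 0.803,"z": 0,"rx": 0,"ry": 0,"rz": 0},{"x": 0.347,"y": 0.803,"z": 0,"rx": 0,"ry": 0,"rz": 0},{"x": 0.347,"y": 0.803,"z": 0,"rx": 0,"ry": 0,"rz": 0},{"x": 0.347,"y": 0.803,"z": 0,"rx": 0,"ry": 0,"rz": 0},{"x": 0.347,"y": 0.803,"z": 0,"rx": 0,"ry": 0,"rz": 0},{"x": 0.347,"y": 0.803,"z": 0,"rx": 0,"ry": 0,"rz": 0},{"x": 0.347,"y": 0.803,"z": 0,"rx": 0,"ry": 0,"rz": 0},{"x": 0.347,"y": 0.803,"z": 0,"rx": 0,"ry": 0,"rz": 0},{"x": 0.347,"y": 0.803,"z": 0,"rx": 0,"ry": 0,"rz": 0},{"x": 0.347,"y": 0.803,"z": 0,"rx": 0,"ry": 0,"rz": 0},{"x": 0,"y": 0,"z": 0,"rx": 0,"ry": 0,"rz": 0},{"x": 0,"y": 0,"z": 0,"rx": 0,"ry": 0,"rz": 0},{"x": 0,"y": 0,"z": 0,"rx": 0,"ry": 0,"rz": 0}])

```text
clock: 6.92
tool_pos: [0.5425, 0.0313, 0.1056]
orientation: [-180.0, -0.0, -19.8]
force: [0.3, 0.6, -0.7]
opening: 0.0149
gripper_force: 30.0
```

```bash
python3 - <<'E'
from h import *
s=cams.snapshot("scene");t=cams.snapshot("top")
u,v=[int(k) for k in proj("scene",[.5425,.031,.09])];u2,v2=[int(k) for k in proj("top",[.5425,.031,.09])]
c=lambda im,u,v:cv2.resize(im[v-40:v+40,u-40:u+40],None,fx=5,fy=5,interpolation=cv2.INTER_CUBIC)
cv2.imwrite("pics/a3.png",np.hstack([c(s,u,v),c(t,u2,v2)]))
o=ctrl.get_obs();p=o["tool_pos"];print(u,v,u2,v2,p,o["force"],o["opening"])
print(proj("scene",p-[0,0,.005]),proj("scene",[.5425,.031,.055]))
E
```

```text
347 176 314 216 [0.54240621 0.03146673 0.10556162] [0.25924557 0.15457987 1.02369481] 0.014829131746976717
[347.31026451 173.72733479] [346.64032726 186.1284735 ]
```

View pics/a3.png

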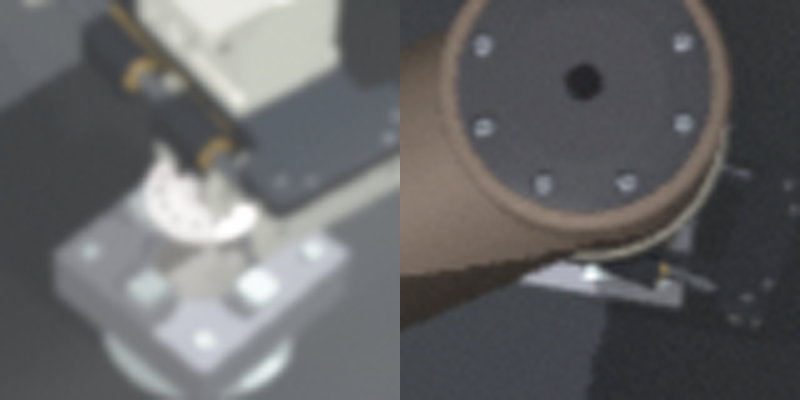

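The scene crop shows the retainer level in the fingers, with the flange spanning 145–257 and centred at x≈201, as predicted (201,188). It's over the head, so I'll lower it.

Request:
play_rows(motion=[{"x": 0,"y": 0,"z": 0.5,"rx": 0,"ry": 0,"rz": 0},{"x": 0,"y": 0,"z": 0.4,"rx": 0,"ry": 0,"rz": 0},{"x": 0,"y": 0,"z": 0.2,"rx": 0,"ry": 0,"rz": 0},{"x": 0,"y": 0,"z": 0.15,"rx": 0,"ry": 0,"rz": 0},{"x": 0,"y": 0,"z": 0.08,"rx": 0,"ry": 0,"rz": 0},{"x": 0,"y": 0,"z": 0.05,"rx": 0,"ry": 0,"rz": 0},{"x": 0,"y": 0,"z": 0,"rx": 0,"ry": 0,"rz": 0},{"x": 0,"y": 0,"z": 0,"rx": 0,"ry": 0,"rz": 0}])

```text
clock: 8.02
tool_pos: [0.5425, 0.031, 0.0712]
orientation: [-180.0, -0.0, -19.8]
force: [0.5, -0.2, -1.2]
opening: 0.0153
gripper_force: 30.0
```

Request:
play_rows(motion=[{"x": 0,"y": 0,"z": 0.06,"rx": 0,"ry": 0,"rz": 0},{"x": 0,"y": 0,"z": 0,"rx": 0,"ry": 0,"rz": 0},{"x": 0,"y": 0,"z": 0,"rx": 0,"ry": 0,"rz": 0}])

```text
clock: 8.4
tool_pos: [0.5424, 0.031, 0.0698]
orientation: [-180.0, -0.0, -19.8]
force: [-2.2, 1.4, 4.0]
opening: 0.0154
gripper_force: 30.0
```

Contact at the expected height. I'll release, rise, and move towards the pusher.

Request:
play_rows(motion=[{"x": 0,"y": 0,"z": 0,"rx": 0,"ry": 0,"rz": 0},{"x": 0,"y": 0,"z": 0,"rx": 0,"ry": 0,"rz": 0},{"x": 0,"y": 0,"z": 0,"rx": 0,"ry": 0,"rz": 0},{"x": 0,"y": 0,"z": -0.5,"rx": 0,"ry": 0,"rz": 0},{"x": 0,"y": 0,"z": -1,"rx": 0,"ry": 0,"rz": 0},{"x": 0,"y": 0,"z": -1,"rx": 0,"ry": 0,"rz": 0},{"x": 0,"y": 0,"z": -1,"rx": 0,"ry": 0,"rz": 0},{"x": 0,"y": 0,"z": -0.5,"rx": 0,"ry": 0,"rz": 0}], fingers=0)

```text
clock: 9.4
tool_pos: [0.5431, 0.0312, 0.1717]
orientation: [-179.9, -0.1, -19.8]
force: [1.1, 1.2, -0.7]
opening: 0.0439
gripper_force: 0.0
```

Request:
play_rows(motion=[{"x": 0.231,"y": 0.889,"z": 0,"rx": 0,"ry": 0,"rz": 0},{"x": 0.231,"y": 0.889,"z": 0,"rx": 0,"ry": 0,"rz": 0},{"x": 0.231,"y": 0.889,"z": 0,"rx": 0,"ry": 0,"rz": 0},{"x": 0.231,"y": 0.889,"z": 0,"rx": 0,"ry": 0,"rz": 0},{"x": 0.231,"y": 0.889,"z": 0,"rx": 0,"ry": 0,"rz": 0},{"x": 0.231,"y": 0.889,"z": 0,"rx": 0,"ry": 0,"rz": 0},{"x": 0.231,"y": 0.889,"z": 0,"rx": 0,"ry": 0,"rz": 0},{"x": 0.231,"y": 0.889,"z": 0,"rx": 0,"ry": 0,"rz": 0},{"x": 0.231,"y": 0.889,"z": 0,"rx": 0,"ry": 0,"rz": 0},{"x": 0.231,"y": 0.889,"z": 0,"rx": 0,"ry": 0,"rz": 0},{"x": 0.231,"y": 0.889,"z": 0,"rx": 0,"ry": 0,"rz": 0},{"x": 0.231,"y": 0.889,"z": 0,"rx": 0,"ry": 0,"rz": 0},{"x": 0.231,"y": 0.889,"z": 0,"rx": 0,"ry": 0,"rz": 0},{"x": 0.231,"y": 0.889,"z": 0,"rx": 0,"ry": 0,"rz": 0},{"x": 0.231,"y": 0.889,"z": 0,"rx": 0,"ry": 0,"rz": 0},{"x": 0,"y": 0,"z": 0,"rx": 0,"ry": 0,"rz": 0},{"x": 0,"y": 0,"z": 0,"rx": 0,"ry": 0,"rz": 0},{"x": 0,"y": 0,"z": 0,"rx": 0,"ry": 0,"rz": 0}])

```text
clock: 11.65
tool_pos: [0.5109, -0.3114, 0.1696]
orientation: [-180.0, 0.0, -19.8]
force: [0.9, 0.5, 0.2]
opening: 0.0433
gripper_force: 0.0
```

```bash
python3 - <<'E'
from h import *
s=cams.snapshot("scene");t=cams.snapshot("top")
c=lambda im,p:(lambda u,v:cv2.resize(im[v-37:v+38,u-50:u+50],None,fx=4,fy=4,interpolation=cv2.INTER_CUBIC))(*[int(k) for k in p])
H=[.5425,.031,.065];Q=[.511,-.312,.09]
cv2.imwrite("pics/a4.png",np.vstack([np.hstack([c(s,proj("scene",H)),c(t,proj("top",H))]),np.hstack([c(s,proj("scene",Q)),c(t,proj("top",Q))])]))
for n in("scene","top"):
    im=cams.snapshot(n).min(2);p=proj(n,H).astype(int);w=22
    m=(im[p[1]-w:p[1]+w,p[0]-w:p[0]+w]>175).astype(np.uint8);cs,_=cv2.findContours(m,0,1);k=cv2.convexHull(max(cs,key=cv2.contourArea))
    e=cv2.fitEllipse(k);u,v=np.array(e[0])+p-w;print(n,u,v,e[1],at(n,u,v,.064).round(4))
    print(proj(n,H),proj(n,Q))
E
```

```text
scene 346.24264335632324 186.39043617248535 (37.10940933227539, 43.89078140258789) [0.5495 0.0345 0.064 ]
[346.74181786 183.459686  ] [242.56488607 106.45886538]
top 314.98926544189453 217.1026382446289 (29.08982276916504, 31.88414192199707) [0.5418 0.031  0.064 ]
[314.99671136 216.83591741] [440.85174276 228.17273713]
```

View pics/a4.png

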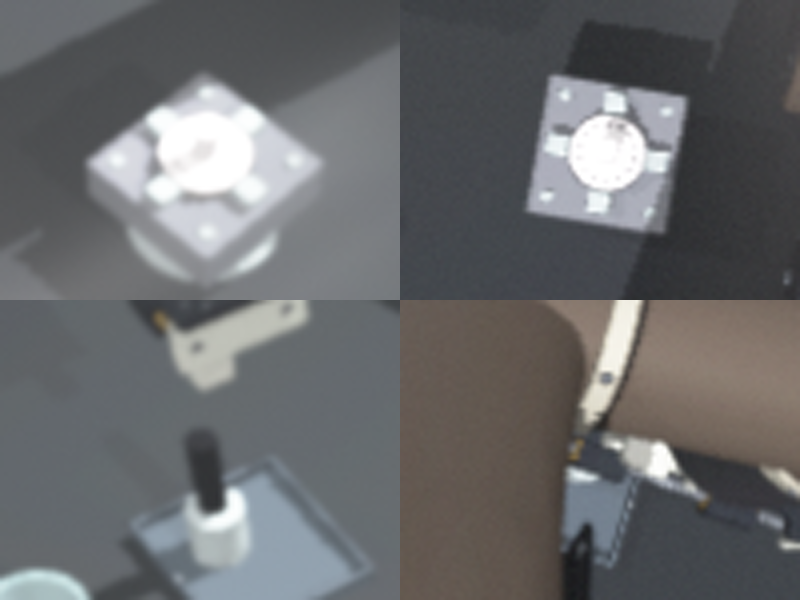

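The retainer sits level and centred between the four clips (top crop 607,151). The pusher stands untouched at its measured place, so I'll descend on the handle.

Request:
play_rows(motion=[{"x": 0,"y": 0,"z": 0.6,"rx": 0,"ry": 0,"rz": 0},{"x": 0,"y": 0,"z": 0.8,"rx": 0,"ry": 0,"rz": 0},{"x": 0,"y": 0,"z": 0.8,"rx": 0,"ry": 0,"rz": 0},{"x": 0,"y": 0,"z": 0.8,"rx": 0,"ry": 0,"rz": 0},{"x": 0,"y": 0,"z": 0.8,"rx": 0,"ry": 0,"rz": 0},{"x": 0,"y": 0,"z": 0.6,"rx": 0,"ry": 0,"rz": 0},{"x": 0,"y": 0,"z": 0.4,"rx": 0,"ry": 0,"rz": 0},{"x": 0,"y": 0,"z": 0.25,"rx": 0,"ry": 0,"rz": 0},{"x": 0,"y": 0,"z": 0,"rx": 0,"ry": 0,"rz": 0},{"x": 0,"y": 0,"z": 0,"rx": 0,"ry": 0,"rz": 0}])

```text
clock: 13.1
tool_pos: [0.5113, -0.3122, 0.0439]
orientation: [-180.0, -0.1, -19.8]
force: [0.6, -0.6, -0.1]
opening: 0.0437
gripper_force: 0.0
```

Request:
play_rows(motion=[{"x": 0,"y": 0,"z": 0.05,"rx": 0,"ry": 0,"rz": 0},{"x": 0,"y": 0,"z": 0,"rx": 0,"ry": 0,"rz": 0},{"x": 0,"y": 0,"z": 0,"rx": 0,"ry": 0,"rz": 0},{"x": 0,"y": 0,"z": 0,"rx": 0,"ry": 0,"rz": 0},{"x": 0,"y": 0,"z": 0,"rx": 0,"ry": 0,"rz": 0}], fingers=-1)

```text
clock: 13.72
tool_pos: [0.5109, -0.3121, 0.0422]
orientation: [180.0, -0.0, -19.8]
force: [-0.1, -0.2, 0.8]
opening: 0.0216
gripper_force: 30.0
```

Request:
play_rows(motion=[{"x": 0,"y": 0,"z": -0.4,"rx": 0,"ry": 0,"rz": 0},{"x": 0,"y": 0,"z": -0.9,"rx": 0,"ry": 0,"rz": 0},{"x": 0,"y": 0,"z": -0.9,"rx": 0,"ry": 0,"rz": 0},{"x": 0,"y": 0,"z": -0.9,"rx": 0,"ry": 0,"rz": 0},{"x": 0,"y": 0,"z": -0.9,"rx": 0,"ry": 0,"rz": 0},{"x": 0,"y": 0,"z": -0.4,"rx": 0,"ry": 0,"rz": 0}])

```text
clock: 14.48
tool_pos: [0.5114, -0.3122, 0.1539]
orientation: [-180.0, -0.1, -19.8]
force: [-0.1, -0.0, -2.1]
opening: 0.0215
gripper_force: 30.0
```

Request:
play_rows(motion=[{"x": -0.2307,"y": -0.889,"z": 0,"rx": 0,"ry": 0,"rz": 0},{"x": -0.2307,"y": -0.889,"z": 0,"rx": 0,"ry": 0,"rz": 0},{"x": -0.2307,"y": -0.889,"z": 0,"rx": 0,"ry": 0,"rz": 0},{"x": -0.2307,"y": -0.889,"z": 0,"rx": 0,"ry": 0,"rz": 0},{"x": -0.2307,"y": -0.889,"z": 0,"rx": 0,"ry": 0,"rz": 0},{"x": -0.2307,"y": -0.889,"z": 0,"rx": 0,"ry": 0,"rz": 0},{"x": -0.2307,"y": -0.889,"z": 0,"rx": 0,"ry": 0,"rz": 0},{"x": -0.2307,"y": -0.889,"z": 0,"rx": 0,"ry": 0,"rz": 0},{"x": -0.2307,"y": -0.889,"z": 0,"rx": 0,"ry": 0,"rz": 0},{"x": -0.2307,"y": -0.889,"z": 0,"rx": 0,"ry": 0,"rz": 0},{"x": -0.2307,"y": -0.889,"z": 0,"rx": 0,"ry": 0,"rz": 0},{"x": -0.2307,"y": -0.889,"z": 0,"rx": 0,"ry": 0,"rz": 0},{"x": -0.2307,"y": -0.889,"z": 0,"rx": 0,"ry": 0,"rz": 0},{"x": -0.2307,"y": -0.889,"z": 0,"rx": 0,"ry": 0,"rz": 0},{"x": -0.2307,"y": -0.889,"z": 0,"rx": 0,"ry": 0,"rz": 0},{"x": 0,"y": 0,"z": 0,"rx": 0,"ry": 0,"rz": 0},{"x": 0,"y": 0,"z": 0,"rx": 0,"ry": 0,"rz": 0},{"x": 0,"y": 0,"z": 0,"rx": 0,"ry": 0,"rz": 0}])

```text
clock: 16.73
tool_pos: [0.5422, 0.0303, 0.1519]
orientation: [180.0, 0.0, -19.9]
force: [-0.3, -0.3, -1.1]
opening: 0.0212
gripper_force: 30.0
```

```bash
python3 - <<'E'
from h import *
s=cams.snapshot("scene")
H=[.5425,.031,.09];u,v=proj("scene",H).astype(int)
cv2.imwrite("pics/a5.png",cv2.resize(s[v-40:v+40,u-40:u+40],None,fx=6,fy=6,interpolation=cv2.INTER_CUBIC))
p=ctrl.get_obs()["tool_pos"];print(p,(proj("scene",p-[0,0,.039])-[u-40,v-40])*6)
E
```

```text
[0.54231909 0.03031523 0.15201988] [240.25420278 203.48292191]
```

View pics/a5.png

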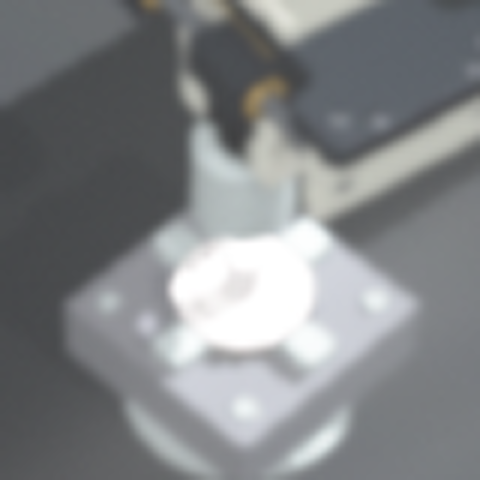

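The tube hangs upright above the seated retainer: its foot spans 188–298, centred at about 243, and I predicted 240. Lowering it over the hub.

Request:
play_rows(motion=[{"x": 0,"y": 0.02,"z": 0.4,"rx": 0,"ry": 0,"rz": 0},{"x": 0,"y": -0.05,"z": 0.5,"rx": 0,"ry": 0,"rz": 0},{"x": 0,"y": 0,"z": 0.4,"rx": 0,"ry": 0,"rz": 0},{"x": 0,"y": 0,"z": 0.3,"rx": 0,"ry": 0,"rz": 0},{"x": 0,"y": 0,"z": 0.2,"rx": 0,"ry": 0,"rz": 0},{"x": 0,"y": 0,"z": 0,"rx": 0,"ry": 0,"rz": 0},{"x": 0,"y": 0,"z": 0,"rx": 0,"ry": 0,"rz": 0}])

```text
clock: 17.65
tool_pos: [0.543, 0.0317, 0.1074]
orientation: [-180.0, -0.0, -19.8]
force: [0.0, -1.0, -1.2]
opening: 0.0215
gripper_force: 30.0
```

Request:
play_rows(motion=[{"x": 0,"y": 0,"z": 0.08,"rx": 0,"ry": 0,"rz": 0},{"x": 0,"y": 0,"z": 0.08,"rx": 0,"ry": 0,"rz": 0},{"x": 0,"y": 0,"z": 0,"rx": 0,"ry": 0,"rz": 0},{"x": 0,"y": 0,"z": 0,"rx": 0,"ry": 0,"rz": 0}])

```text
clock: 18.15
tool_pos: [0.543, 0.0317, 0.1035]
orientation: [-180.0, -0.0, -19.8]
force: [-1.2, -0.4, 4.0]
opening: 0.0213
gripper_force: 30.0
```

Request:
play_rows(motion=[{"x": 0,"y": 0,"z": 0.08,"rx": 0,"ry": 0,"rz": 0},{"x": 0,"y": 0,"z": 0.08,"rx": 0,"ry": 0,"rz": 0},{"x": 0,"y": 0,"z": 0,"rx": 0,"ry": 0,"rz": 0},{"x": 0,"y": 0,"z": 0,"rx": 0,"ry": 0,"rz": 0}])

```text
clock: 18.65
tool_pos: [0.5442, 0.0318, 0.1012]
orientation: [-179.9, -0.2, -19.8]
force: [-2.7, 0.1, 15.5]
opening: 0.0219
gripper_force: 30.0
```

Request:
play_rows(motion=[{"x": 0,"y": 0,"z": 0.08,"rx": 0,"ry": 0,"rz": 0},{"x": 0,"y": 0,"z": 0.08,"rx": 0,"ry": 0,"rz": 0},{"x": 0,"y": 0,"z": 0,"rx": 0,"ry": 0,"rz": 0},{"x": 0,"y": 0,"z": 0,"rx": 0,"ry": 0,"rz": 0}])

```text
clock: 19.15
tool_pos: [0.5436, 0.0318, 0.0957]
orientation: [-179.9, -0.1, -19.8]
force: [0.2, 0.3, 5.4]
opening: 0.0214
gripper_force: 30.0
```

Request:
play_rows(motion=[{"x": 0,"y": 0,"z": 0.08,"rx": 0,"ry": 0,"rz": 0},{"x": 0,"y": 0,"z": 0.08,"rx": 0,"ry": 0,"rz": 0},{"x": 0,"y": 0,"z": 0,"rx": 0,"ry": 0,"rz": 0},{"x": 0,"y": 0,"z": 0,"rx": 0,"ry": 0,"rz": 0}])

```text
clock: 19.65
tool_pos: [0.5435, 0.0317, 0.093]
orientation: [-180.0, -0.1, -19.8]
force: [-5.7, 0.7, 19.0]
opening: 0.0218
gripper_force: 30.0
```

Request:
play_rows(motion=[{"x": 0,"y": 0,"z": 0.04,"rx": 0,"ry": 0,"rz": 0},{"x": 0,"y": 0,"z": 0.04,"rx": 0,"ry": 0,"rz": 0},{"x": 0,"y": 0,"z": 0,"rx": 0,"ry": 0,"rz": 0},{"x": 0,"y": 0,"z": 0,"rx": 0,"ry": 0,"rz": 0}])

```text
clock: 20.15
tool_pos: [0.5441, 0.0316, 0.0927]
orientation: [-179.9, -0.2, -19.7]
force: [-11.2, -0.3, 33.9]
opening: 0.0215
gripper_force: 30.0
```

It's stiff now: 15 N more gave only 0.3 mm, at the expected depth. I'll lift straight up.

Request:
play_rows(motion=[{"x": 0,"y": 0,"z": -0.12,"rx": 0,"ry": 0,"rz": 0},{"x": 0,"y": 0,"z": -0.1,"rx": 0,"ry": 0,"rz": 0},{"x": 0,"y": 0,"z": -0.28,"rx": 0,"ry": 0,"rz": 0},{"x": 0,"y": 0,"z": -0.5,"rx": 0,"ry": 0,"rz": 0},{"x": 0,"y": 0,"z": -0.7,"rx": 0,"ry": 0,"rz": 0},{"x": 0,"y": 0,"z": -0.5,"rx": 0,"ry": 0,"rz": 0},{"x": 0,"y": 0,"z": -0.3,"rx": 0,"ry": 0,"rz": 0},{"x": 0,"y": 0,"z": 0,"rx": 0,"ry": 0,"rz": 0},{"x": 0,"y": 0,"z": 0,"rx": 0,"ry": 0,"rz": 0}])

```text
clock: 21.28
tool_pos: [0.5424, 0.0316, 0.1511]
orientation: [180.0, 0.0, -19.8]
force: [-0.7, 0.5, -1.8]
opening: 0.0217
gripper_force: 30.0
```

Request:
play_rows(motion=[{"x": 0.2307,"y": 0.888,"z": 0,"rx": 0,"ry": 0,"rz": 0},{"x": 0.2307,"y": 0.888,"z": 0,"rx": 0,"ry": 0,"rz": 0},{"x": 0.2307,"y": 0.888,"z": 0,"rx": 0,"ry": 0,"rz": 0},{"x": 0.2307,"y": 0.888,"z": 0,"rx": 0,"ry": 0,"rz": 0},{"x": 0.2307,"y": 0.888,"z": 0,"rx": 0,"ry": 0,"rz": 0},{"x": 0.2307,"y": 0.888,"z": 0,"rx": 0,"ry": 0,"rz": 0},{"x": 0.2307,"y": 0.888,"z": 0,"rx": 0,"ry": 0,"rz": 0},{"x": 0.2307,"y": 0.888,"z": 0,"rx": 0,"ry": 0,"rz": 0},{"x": 0.2307,"y": 0.888,"z": 0,"rx": 0,"ry": 0,"rz": 0},{"x": 0.2307,"y": 0.888,"z": 0,"rx": 0,"ry": 0,"rz": 0},{"x": 0.2307,"y": 0.888,"z": 0,"rx": 0,"ry": 0,"rz": 0},{"x": 0.2307,"y": 0.888,"z": 0,"rx": 0,"ry": 0,"rz": 0},{"x": 0.2307,"y": 0.888,"z": 0,"rx": 0,"ry": 0,"rz": 0},{"x": 0.2307,"y": 0.888,"z": 0,"rx": 0,"ry": 0,"rz": 0},{"x": 0.2307,"y": 0.888,"z": 0,"rx": 0,"ry": 0,"rz": 0},{"x": 0,"y": 0,"z": 0,"rx": 0,"ry": 0,"rz": 0},{"x": 0,"y": 0,"z": 0,"rx": 0,"ry": 0,"rz": 0}])

```text
clock: 23.4
tool_pos: [0.5109, -0.3107, 0.1509]
orientation: [-180.0, 0.1, -19.8]
force: [0.4, 0.7, -1.1]
opening: 0.0213
gripper_force: 30.0
```

```bash
python3 - <<'E'
from h import *
s=cams.snapshot("scene");t=cams.snapshot("top")
c=lambda im,p,k:(lambda u,v:cv2.resize(im[v-30:v+30,u-30:u+30],None,fx=6.6,fy=6.6,interpolation=cv2.INTER_CUBIC))(*[int(x) for x in p])
H=[.5425,.031,.055];Q=[.511,-.312,.12]
cv2.imwrite("pics/a6.png",np.hstack([c(s,proj("scene",H),6),c(t,proj("top",H),6)]))
print(proj("scene",H),proj("top",H))
E
```

```text
[346.64032726 186.1284735 ] [315.05266359 217.14089809]
```

View pics/a6.png

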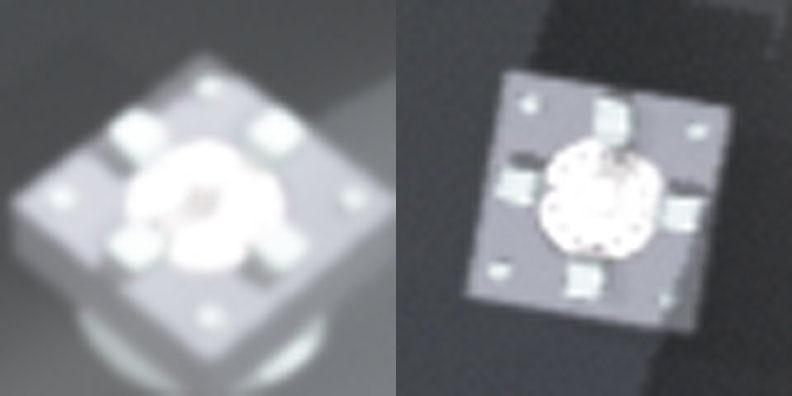

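The retainer is home: the flange is sunk in the recess and the clips lap over its rim. Clip spacing, 24.8 px against 25.2 px initially, shows they are closed again. Standing the pusher back now.

Request:
play_rows(motion=[{"x": 0,"y": 0,"z": 0.6,"rx": 0,"ry": 0,"rz": 0},{"x": 0,"y": 0,"z": 0.9,"rx": 0,"ry": 0,"rz": 0},{"x": 0,"y": 0,"z": 0.9,"rx": 0,"ry": 0,"rz": 0},{"x": 0,"y": 0,"z": 0.8,"rx": 0,"ry": 0,"rz": 0},{"x": 0,"y": 0,"z": 0.6,"rx": 0,"ry": 0,"rz": 0},{"x": 0,"y": 0,"z": 0.3,"rx": 0,"ry": 0,"rz": 0},{"x": 0,"y": 0,"z": 0.14,"rx": 0,"ry": 0,"rz": 0},{"x": 0,"y": 0,"z": 0,"rx": 0,"ry": 0,"rz": 0},{"x": 0,"y": 0,"z": 0,"rx": 0,"ry": 0,"rz": 0}])

```text
clock: 24.62
tool_pos: [0.5117, -0.3111, 0.0462]
orientation: [-180.0, -0.1, -19.8]
force: [-0.0, 0.1, -1.8]
opening: 0.0216
gripper_force: 30.0
```

Request:
play_rows(motion=[{"x": 0,"y": 0,"z": 0.04,"rx": 0,"ry": 0,"rz": 0},{"x": 0,"y": 0,"z": 0,"rx": 0,"ry": 0,"rz": 0},{"x": 0,"y": 0,"z": 0,"rx": 0,"ry": 0,"rz": 0}])

```text
clock: 25.0
tool_pos: [0.5113, -0.311, 0.0447]
orientation: [-180.0, -0.0, -19.8]
force: [0.6, -0.7, -1.1]
opening: 0.0217
gripper_force: 30.0
```

Request:
play_rows(motion=[{"x": 0,"y": 0,"z": 0.06,"rx": 0,"ry": 0,"rz": 0},{"x": 0,"y": 0,"z": 0,"rx": 0,"ry": 0,"rz": 0},{"x": 0,"y": 0,"z": 0,"rx": 0,"ry": 0,"rz": 0}])

```text
clock: 25.38
tool_pos: [0.5112, -0.311, 0.043]
orientation: [180.0, 0.0, -19.8]
force: [0.8, -0.2, -0.5]
opening: 0.0217
gripper_force: 30.0
```

Request:
play_rows(motion=[{"x": 0,"y": 0,"z": 0.04,"rx": 0,"ry": 0,"rz": 0},{"x": 0,"y": 0,"z": 0,"rx": 0,"ry": 0,"rz": 0},{"x": 0,"y": 0,"z": 0,"rx": 0,"ry": 0,"rz": 0}])

```text
clock: 25.75
tool_pos: [0.5113, -0.311, 0.0421]
orientation: [-180.0, -0.0, -19.8]
force: [-0.3, -0.4, -0.5]
opening: 0.0214
gripper_force: 30.0
```

Request:
play_rows(motion=[{"x": 0,"y": 0,"z": 0.03,"rx": 0,"ry": 0,"rz": 0},{"x": 0,"y": 0,"z": 0,"rx": 0,"ry": 0,"rz": 0},{"x": 0,"y": 0,"z": 0,"rx": 0,"ry": 0,"rz": 0}])

```text
clock: 26.12
tool_pos: [0.5113, -0.311, 0.042]
orientation: [180.0, -0.0, -19.8]
force: [-2.3, 1.2, 5.2]
opening: 0.0217
gripper_force: 30.0
```

Foot is down (5 N). I'll open and rise clear.

Request:
play_rows(motion=[{"x": 0,"y": 0,"z": -0.02,"rx": 0,"ry": 0,"rz": 0},{"x": 0,"y": 0,"z": 0,"rx": 0,"ry": 0,"rz": 0},{"x": 0,"y": 0,"z": 0,"rx": 0,"ry": 0,"rz": 0},{"x": 0,"y": 0,"z": 0,"rx": 0,"ry": 0,"rz": 0},{"x": 0,"y": 0,"z": -0.4,"rx": 0,"ry": 0,"rz": 0},{"x": 0,"y": 0,"z": -0.8,"rx": 0,"ry": 0,"rz": 0},{"x": 0,"y": 0,"z": -0.9,"rx": 0,"ry": 0,"rz": 0},{"x": 0,"y": 0,"z": -0.9,"rx": 0,"ry": 0,"rz": 0},{"x": 0,"y": 0,"z": -0.9,"rx": 0,"ry": 0,"rz": 0},{"x": 0,"y": 0,"z": -0.9,"rx": 0,"ry": 0,"rz": 0},{"x": 0,"y": 0,"z": -0.6,"rx": 0,"ry": 0,"rz": 0},{"x": 0,"y": 0,"z": 0,"rx": 0,"ry": 0,"rz": 0},{"x": 0,"y": 0,"z": 0,"rx": 0,"ry": 0,"rz": 0}], fingers=0.1)

```text
clock: 27.75
tool_pos: [0.5108, -0.3107, 0.176]
orientation: [-180.0, 0.1, -19.8]
force: [-0.2, -0.0, -0.7]
opening: 0.0479
gripper_force: 0.0
```

```bash
python3 - <<'E'
from h import *
a=cv2.imread("pics/scene0.png").astype(int);b=cams.snapshot("scene").astype(int)
for nm,P in[("pusher",[.511,-.312,.05]),("spare",[.504,.347,.011])]:
    u,v=proj("scene",P).astype(int)
    for n,i in(("before",a),("after",b)):
        w=i[v-28:v+22,u-18:u+18]
        for k,m in(("dark",w.max(2)<45),("white",w.min(2)>165)):
            y,x=np.nonzero(m)
            if len(x):print(nm,n,k,len(x),(x.mean()+u-18).round(1),(y.mean()+v-28).round(1),y.min()+v-28,y.max()+v-28)
o=ctrl.get_obs();print(o["tool_pos"],o["opening"],o["force"])
E
```

```text
pusher before white 204 247.4 126.2 116 134
pusher after white 210 247.8 126.2 116 134
spare before white 408 478.7 252.5 242 263
spare after white 536 479.6 256.5 242 274
[ 0.51068358 -0.31074005  0.17579962] 0.04838964635610113 [-0.31657873  0.41654975  0.04438888]
```

The pusher stands exactly as before. The spare's blob grew, probably from a moved shadow, so I'll check it from the top before handing in.

```bash
python3 - <<'E'
from h import *
b=cams.snapshot("top");g=b.min(2)[215:248,192:222]
ok=False
for lo in(165,190,210):
    cs,_=cv2.findContours((g>lo).astype(np.uint8),0,1);c=cv2.convexHull(max(cs,key=cv2.contourArea));e=cv2.fitEllipse(c)
    u,v=e[0][0]+192,e[0][1]+215;print(lo,round(u,1),round(v,1),np.round(e[1],1),at("top",u,v,.01).round(4))
    ok|=abs(u-206)<1 and abs(v-231)<1
if ok: print(workorder.close_job())
E
```

```text
165 205.7 230.8 [12.4 13. ] [0.5044 0.3474 0.01  ]
190 205.8 230.9 [11.8 12.4] [0.5041 0.347  0.01  ]
210 205.7 230.9 [11.7 12.4] [0.5042 0.3471 0.01  ]
the job is handed in; nothing more can be done
None
```

The job is handed in at about 28 s: the larger retainer is pressed fully home with all four clips closed over its rim, the pusher is upright in its tray and released, the spare hasn't moved, and the arm never went near the bottle, beaker or carton (I didn't re-check those by camera).

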